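# Hook and lock a display arm into its slotted stand

### The arm

A 7-joint arm with a two-finger parallel gripper is mounted at the origin on the work surface. World frame = base frame: x ahead of the robot, y to its left, z up, the work surface at z = 0. Lengths are in m, angles in rad, forces in N, time in s.
With the tool pointing down it reaches from about 0.4 to 0.875 m from the base axis. Payload 19.3 kg.
Tool frame: the origin (TCP) lies at the very end of the fingers, on their centre line; the grasp point (between the pads) lies 19 mm behind it; z points along the fingers, y is the line along which they close (so a half turn about z gives the same grasp; the last joint's range is limited). The gripper opens to 85 mm and grips with 20 to 120 N. Pads are 22 mm wide; open, the fingers measure 114 mm over their backs; the gripper's body (76 mm by 85 mm) begins 54 mm behind the grasp point. The pads swing forward as they close: fully open they stand 13 mm farther back than shut.
Start: joints at [-1.381, 0.521, -0.036, 1.599, 0.021, 1.021, -0.113], TCP at [0.161, 0.604, 0.231] pointing down, gripper open.
Joint ranges: [-2.91, 2.91], [-0.3, 2.13], [-1.5, 1.42], [0.17, 2.43], [-1.26, 4.41], [0.16, 1.93], [-2.52, 2.52]. Speed limits (rad/s): [1.89, 1.89, 2.39, 2.39, 3.01, 3.01, 3.01].

### API

Orientations are given as [roll, pitch, yaw] about the fixed x, y, z axes, in that order (R = Rz(yaw) Ry(pitch) Rx(roll)).
In Python, from workcell import bot gives the robot as it stands.
- The arm moves only by the tool carry_out, never from a script. Its argument "rows" is a list that holds one entry, the list of rows, each a list of 4 numbers: the shift along the tool's x, y, z in m, then the turn about the tool's z in degrees. In form: [[[x, y, z, twist], ...]]. A call has 1 to 12 rows; each row is the pose to reach, as a shift and turn from the pose commanded when the call began, along the tool's axes at that moment; what a row does not reach only later rows make up. A row lasts 1/12 s, in which the tool goes at most 41.7 mm and 7.16 degrees, less where a joint would pass 70% of its speed; a pose out of reach is approached as far as the arm can. A call with a gripper value outside its range is refused whole. "grip" is the finger opening in m, from 0 to 0.0854, set as the call begins (left out, the last holds). The fingers move at their own pace and stop on an object; "grip_force" is the grip in N (left out, the last holds). Time passes only in rows, so rows that repeat a pose let the fingers close. It gives the time, the measured TCP pose, the force, the opening and the grip force at its end, in the units of the state.
- bot.observe(): the state, without advancing time (a new reading comes with each control period).
- bot.grab_frame(name): name is "scene" or "top"; returns a dict with "pixels" (480x640x3 uint8, red, green, blue), "K" (3x3 intrinsics, pixels), "pose" (4x4, takes a point from camera to world coordinates). Camera axes: x right, y down, z forward; pixel columns grow to the right and rows downward; lengths in m; the calibration is good to about 2 mm. A picture is of the moment at which its call begins. There is no depth.
- bot.job_done(): hands the job in; it is judged then, once.
Trained networks look in a picture, given as the dict that the camera call returned (one of the last four; its "shot" number tells which), for a name from the list of things; names that differ only in an ending like _2 or _b are one class to them, and where a whole thing is asked for, a point or a joint stands for the part that bears it (a point fixed in the world has none). Each returns a list of dicts, best first, with "conf" (0 to 1); they miss things now and then, are a little off and sometimes report something else, mostly with a low value. They report only what shows in the picture. A call takes as long as a camera call. They do not tell look-alikes from the thing itself.
- bot.look_for(picture, label): "position" ([column, row] in pixels, amid what is visible of it).
- bot.regions_of(picture, label): "region" (480x640 bool, what is visible of it) and "position" ([column, row] in pixels, amid what is visible of it).
- bot.spot_point(picture, label): "position" ([column, row] in pixels: a listed point, or the origin of a listed thing).
The state is a dict: "clock": time; "qpos": joint angles; "qd": joint speeds; "joint_efforts": joint torques, N m; "position": TCP position; "tool_rot": TCP orientation; "force": force on the tool from outside, world axes, zero at the start; "moment": the same for the moment, N m; "grip_width": finger opening in m; "finger_force": force on a finger pad.
Only numpy, scipy, OpenCV 4.12 (cv2) and the standard library are available. Lean on these libraries where they do the work, as an engineer would, in place of code of your own. Each camera call takes 0.05 s, during which the arm holds its last target. There are 200 camera calls.

### The job

Hang the red display arm on the white slotted stand: put its two steel claws through the two slots so that they hook behind the uprights, then press it down until the orange catch has snapped back out over the arm's tooth and the arm is locked. Press firmly but do not force it: stop once it is locked, and never ram the arm against the stand. Do not push the stand or work the catch with the gripper, leave the gift box, glue bottle and paint jar where they are, and let go of the arm at the end.

Things in the scene. Friction and masses are not known exactly. Their poses are not given: they have to be found in the camera images.
- bracket: Red display arm, 180 g, loose, standing in its working attitude. Origin: middle of the lower edge of the back plate's back face; +x out of the back (into the stand), +y along the plate, +z up. In mm: back plate x -6..0, y -45..45, z 0..86; bar x -126..-6, y -8..8, z 0..28, with 10 mm high stops on it at x -121 and -103; press pad x -32..0, y -22..22, top at z 86.
- grip (a point): On the bar, 72 mm ahead of the back plate's back face (bracket frame -72, 0, 16 mm), axes as the bracket's. The bar is 16 mm wide and 28 mm high there, a good place to hold it.
- pad (a point): Middle of the press pad's top face (bracket frame -18, 0, 86 mm), axes as the bracket's. The place to press down; pressing far out on the bar makes the claws bind.
- claws (a point): Midway between the lower ends of the two steel claws (bracket frame 9, 0, 30 mm), axes as the bracket's. Claws at y -30 and +30, 6 mm wide: neck x 0..6, z 70..80; down-turned lip x 6..12, z 30..80. Between them a tooth 10 mm wide: 45 degree ramp from x 0 at z 46 out to x 9 at z 55, flat top at z 60.
- stand: White slotted stand, fixed. Origin: on the table under the middle of the uprights' front face; +x through the slots to the back, +y along the row, +z up. In mm: two uprights x 0..4, 30 wide, centred at y -30 and +30, top at z 200; wooden foot x -30..120, y -85..85, 12 high. More than 45 N between arm and stand bends the claws.
- slots (a point): Midway between the two slots, on the uprights' front face, 157 mm up, axes as the stand's. Each slot is 10 mm wide, centred at y -30 and +30 mm, from z 128 to z 186. The claws pass when the bracket's origin is 99 to 105 mm above the table, its x axis along the stand's; the plate meets the uprights at bracket origin x = 0, y = 0 of the stand.
- lock_mark (a point): Fixed point between the uprights, 70 mm up, at the front face: lowest setting of the dark ledge on which the back plate ends. A screw sets the ledge 0 to 8 mm higher, not reported, so the bracket's origin ends 70 to 78 mm up. The tooth meets the catch some 12 to 16 mm above that; then 8 to 25 N is needed until it snaps, about 1.5 mm above the rigid ledge.
- catch (a joint): Orange sprung catch between the uprights, its tab behind them: 0 = fully out (towards the stand's -x), up to 0.010 m pushed back (to the stand's +x). The tooth pushes it back 3.5 to 7 mm on the way down, then it snaps out to 0 over the tooth's top: locked. Spring 4.5 N at 0, 7.5 N at 6 mm; the arm's weight alone does not press it in.
- gift: Bystander: kraft gift box with red ribbon, 100 x 80 x 50 mm (bow to 66 mm), origin at the centre of its underside.
- glue: Bystander: white glue bottle with blue label, 60 mm across, 130 mm high, origin at the centre of its underside.
- paint: Bystander: small paint jar, 56 mm across, 60 mm high, origin at the centre of its underside.
Not all that is in view belongs to the job. What is meant by the stand is not green, and is the smaller of those in its own colour.

How it is judged:
On the way, in this order (a step that is already met when the one before it is completed fails the run):
1. both claws are through the slots (x of bracket in the frame of stand between -0.004 and 0.004 m and y of bracket in the frame of stand between -0.006 and 0.006 m and angle between bracket's own z axis and vertical below 0.1 rad and z of bracket in the frame of stand between 0.08 and 0.107 m), for 0.1 s.
2. the arm, pressed down in the slots, pushes the catch back (x of bracket in the frame of stand between -0.004 and 0.004 m and y of bracket in the frame of stand between -0.006 and 0.006 m and angle between bracket's own z axis and vertical below 0.1 rad and value of joint catch above 0.0025 m).
3. the arm is pressed down and the catch has snapped out over its tooth (x of bracket in the frame of stand between -0.004 and 0.004 m and y of bracket in the frame of stand between -0.006 and 0.006 m and angle between bracket's own z axis and vertical below 0.1 rad and z of bracket in the frame of stand between 0.067 and 0.08 m and value of joint catch below 0.001 m), for 0.2 s.
At the end, for the whole second after the job is handed in: The display arm hangs with both claws behind the uprights, its origin within 6 mm sideways of the stand's middle and -4 to +4 mm of the uprights' front face, tilted less than 0.1 rad, pressed down to 67 to 80 mm high, the catch out over its tooth (less than 1 mm pushed back), let go and at rest (all of step 3 and contact force between the fingers and bracket below 0.1 N and linear speed of bracket below 0.01 m/s); the robot touches nothing.
It fails at once if the arm is forced against the stand with more than 45 N (contact force between bracket and stand above 45 N).
It fails at once if the gripper pushes the stand or its catch with more than 5 N (contact force between the fingers and stand above 5 N).
It fails at once if a bystander (gift box, glue bottle, paint jar) is moved by more than 15 mm (distance of any of gift, glue, paint from where it was at the start of the episode above 0.015 m).
It also fails if it takes over 64 s, if anything falls off the work surface, if the arm or the gripper's body presses on something with over 40 N, if the wrist force passes 120 N, or if a joint passes its speed limit or range.

## Working session

There is one attempt and no reset: what is moved stays moved. The work goes in short steps, Python scripts to look and compute and a tool call to move; the robot and the scene stay as the last step left them, time stands still between calls to the robot, and variables do not carry over. Pictures are saved under pics/ and viewed, at most 10 in all, crops included, and the job is handed in when it is done.

Besides the shell and the picture viewer there is one more tool, called after ">>>" as name(argument=value, ...), one argument or row to a line, values as JSON. carry_out: Moves the arm, as the interface text tells. Its arguments: {"type":"object","properties":{"rows":{"type":"array","items":{"type":"array","items":{"type":"array","items":{"type":"number"}}}},"grip":{"type":"number"},"grip_force":{"type":"number"}},"required":["rows"]}

```bash
mkdir -p pics
python3 - <<'E'
from workcell import bot
import cv2,numpy as np,pickle
s=bot.observe(); print(s['position'],s['tool_rot'],s['force'],s['grip_width'],s['clock'])
D={}
for n in("scene","top"):
    f=bot.grab_frame(n); D[n]=f
    cv2.imwrite(f'pics/{n}0.png',f['pixels'][:,:,::-1])
    print(n,f['K'].tolist(),np.round(f['pose'],3).tolist())
    for l in('bracket','stand','gift','glue','paint'):
        print(l,[(np.round(d['position']).tolist(),round(d['conf'],2)) for d in bot.look_for(f,l)])
    for l in('bracket','grip','pad','claws','stand','slots','lock_mark'):
        print('pt',l,[(np.round(d['position'],1).tolist(),round(d['conf'],2)) for d in bot.spot_point(f,l)])
pickle.dump(D,open('f0.pkl','wb'))
E
```

```text
[0.1605241  0.6036617  0.23069617] [-3.14037113e+00  1.40489766e-04  2.88180281e+00] [-0.17470586 -0.60482995 -0.2081629 ] 0.0853413540668921 0.0
scene [[560.5257099486528, 0.0, 307.11769352559475], [0.0, 560.5257099486528, 231.69331017065502], [0.0, 0.0, 1.0]] [[-0.713, 0.549, -0.435, 1.114], [0.701, 0.565, -0.436, 0.718], [0.006, -0.616, -0.788, 1.304], [0.0, 0.0, 0.0, 1.0]]
bracket [([352.0, 279.0], 0.65), ([235.0, 196.0], 0.65)]
stand [([285.0, 134.0], 0.98), ([382.0, 385.0], 0.63), ([214.0, 274.0], 0.61), ([345.0, 281.0], 0.21)]
gift [([235.0, 198.0], 0.75)]
glue [([143.0, 231.0], 0.94)]
paint [([290.0, 380.0], 0.68)]
pt bracket [([341.7, 293.4], 0.97), ([234.5, 201.8], 0.24)]
pt grip [([363.6, 282.7], 0.85), ([217.2, 237.8], 0.48)]
pt pad [([346.5, 272.5], 0.74), ([336.3, 289.9], 0.52)]
pt claws [([336.1, 289.6], 0.75)]
pt stand [([225.3, 271.8], 0.89), ([387.1, 375.8], 0.89), ([291.0, 134.8], 0.59), ([234.7, 202.0], 0.57)]
pt slots [([393.6, 342.4], 0.83), ([215.7, 237.9], 0.82), ([294.1, 80.4], 0.7)]
pt lock_mark [([219.9, 254.4], 0.96), ([296.7, 112.8], 0.77), ([393.0, 360.1
[... 195 characters left out ...]
.09, -0.996, 1.495], [0.0, 0.0, 0.0, 1.0]]
bracket [([252.0, 228.0], 0.56)]
stand [([456.0, 331.0], 0.82), ([357.0, 141.0], 0.78), ([172.0, 176.0], 0.74)]
gift [([428.0, 225.0], 0.73)]
glue [([452.0, 122.0], 0.8)]
paint [([225.0, 123.0], 0.96)]
pt bracket [([258.8, 222.6], 0.92)]
pt grip [([252.8, 249.2], 0.92)]
pt pad [([252.7, 220.8], 0.63)]
pt claws [([261.1, 214.4], 0.81), ([363.0, 156.0], 0.71)]
pt stand [([361.2, 158.4], 0.88), ([460.8, 351.4], 0.74), ([174.5, 195.0], 0.6)]
pt slots [([365.4, 146.4], 0.97), ([154.5, 183.0], 0.83), ([484.9, 358.6], 0.58), ([258.0, 222.0], 0.34)]
pt lock_mark [([469.4, 352.6], 0.82), ([227.0, 126.1], 0.75), ([360.3, 151.4], 0.68), ([168.2, 187.3], 0.68)]
```

View pics/scene0.png

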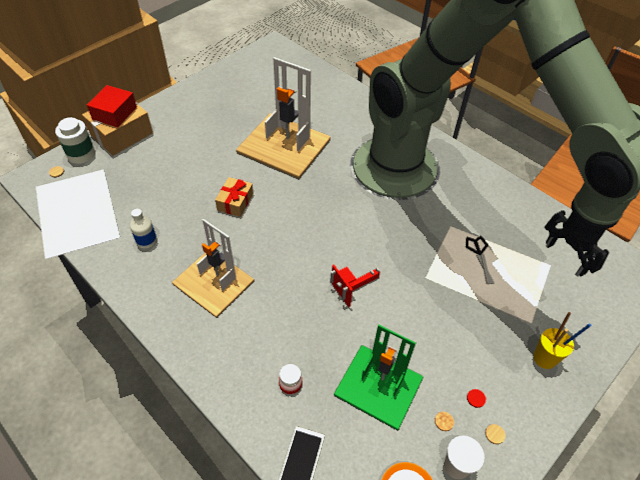

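View pics/top0.png

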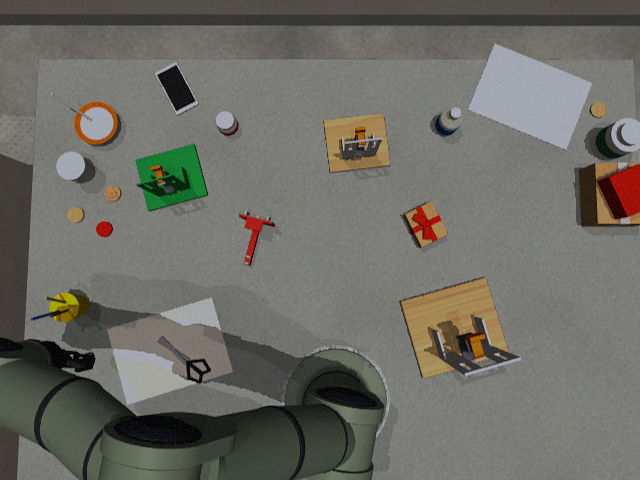

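The top view shows three stands that could be taken for the one I want:
- green at (172,176)
- large white at (456,331)
- small white at (357,141), which is at (214,274) in the scene view

I choose the small white one. The red arm is at (255,235) in the top view. The red cap and the box lid are not candidates.

```bash
cat > h.py <<'E'
import numpy as np,cv2
from scipy.optimize import minimize
def proj(f,P):
    T=np.linalg.inv(f['pose']); c=np.asarray(P)@T[:3,:3].T+T[:3,3]
    return (c[:,:2]/c[:,2:])*[f['K'][0,0],f['K'][1,1]]+f['K'][:2,2]
def box(a): 
    return np.array([[x,y,z] for x in a[:2] for y in a[2:4] for z in a[4:]])/1000.
BR=[box(b) for b in([-6,0,-45,45,0,86],[-126,-6,-8,8,0,28],[-32,0,-22,22,80,86],[-123,-119,-8,8,28,38],[-105,-101,-8,8,28,38])]
FOOT=[box([-30,120,-85,85,0,12])]
def place(B,x,y,z,yaw):
    c,s=np.cos(yaw),np.sin(yaw); return B@np.array([[c,s,0],[-s,c,0],[0,0,1]])+[x,y,z]
def sil(f,parts,p,z=0,S=4):
    m=np.zeros((480*S,640*S),np.uint8)
    for B in parts:
        q=proj(f,place(B,p[0],p[1],z if len(p)<4 else p[3],p[2]))
        cv2.fillConvexPoly(m,cv2.convexHull(np.round(((q+.5)*S-.5)*16).astype(np.int32)),1,shift=4)
    return cv2.resize(m.astype(np.float32),(640,480),interpolation=cv2.INTER_AREA)
def fit(views,parts,p0,z=0):
    def c(p): 
        e=0
        for f,m,w in views: e+=(w*np.abs(sil(f,parts,p,z)-m)).sum()/m.sum()
        return e
    p0=np.array(p0,float); st=[.012,.012,.12,.01][:len(p0)]
    for k in(1,.3,.1):
        sx=np.vstack([p0]+[p0+np.eye(len(p0))[i]*st[i]*k for i in range(len(p0))])
        r=minimize(c,p0,method='Nelder-Mead',options=dict(initial_simplex=sx,xatol=1e-5,fatol=1e-5)); p0=r.x
    return r.x,r.fun
def near(m,px,r):
    k=np.zeros(m.shape,np.float32); cv2.circle(k,(int(px[0]),int(px[1])),r,1,-1); return k
def red(im):
    h=cv2.cvtColor(im,cv2.COLOR_RGB2HSV); return (((h[...,0]<6)|(h[...,0]>172))&(h[...,1]>150)&(h[...,2]>50)).astype(np.float32)
def wood(im):
    h=cv2.cvtColor(im,cv2.COLOR_RGB2HSV); return ((h[...,0]>8)&(h[...,0]<25)&(h[...,1]>80)&(h[...,2]>60)).astype(np.float32)
def on_plane(f,px,z):
    d=f['pose'][:3,:3]@np.linalg.inv(f['K'])@[px[0],px[1],1]; o=f['pose'][:3,3]; return o+d*(z-o[2])/d[2]
E
cat > m.py <<'E'
from h import *; import pickle
D=pickle.load(open('f0.pkl','rb')); t,s=D['top'],D['scene']
o=on_plane(t,(258.8,222.6),0); g=on_plane(t,(252.8,249.2),.016); yw=np.arctan2(*(o-g)[[1,0]]); print(o,g,yw)
def views(fn,pt,ps,rt,rs,close=0):
    out=[]
    for f,p,r in((t,pt,rt),(s,ps,rs)):
        m=fn(f['pixels'])*near(fn(f['pixels']),p,r)
        if close: m=cv2.morphologyEx(m,cv2.MORPH_CLOSE,np.ones((close,close)))
        out.append((f,m,near(m,p,r)))
    return out
vb=views(red,(254,235),(352,282),45,40)
b=fit(vb,BR,[o[0],o[1],yw]); print('bracket',b,[fit([v],BR,b[0]) for v in vb])
so=on_plane(t,(361.2,158.4),0); vs=views(wood,(357,143),(214,280),50,48,21)
q=fit(vs,FOOT,[so[0],so[1],0.05]); print('stand',q,[fit([v],FOOT,q[0]) for v in vs])
c=[]
for (f,m,_),P,p in((vb[0],BR,b[0]),(vs[0],FOOT,q[0])):
    im=f['pixels'].copy(); u=proj(f,[[p[0],p[1],.05]])[0].astype(int)
    im=im[u[1]-50:u[1]+50,u[0]-50:u[0]+50]; im=cv2.resize(im,(400,400),interpolation=cv2.INTER_CUBIC)
    k=cv2.resize((sil(f,P,p)[u[1]-50:u[1]+50,u[0]-50:u[0]+50]),(400,400))>.5
    cs,_=cv2.findContours(k.astype(np.uint8),0,2); cv2.drawContours(im,cs,-1,(0,255,255),1); c.append(im)
cv2.imwrite('pics/crop1.png',np.hstack(c)[:,:,::-1])
E
python3 m.py
```

```text
[0.47559614 0.21113651 0.        ] [0.40107365 0.22467532 0.016     ] -0.1797141433555796
bracket (array([ 0.48251105,  0.21141229, -0.2371275 ]), np.float64(0.5268394351005554)) [(array([ 0.48141467,  0.21085836, -0.24333319]), np.float64(0.22691082954406738)), (array([ 0.48321977,  0.21140757, -0.25872795]), np.float64(0.2697412669658661))]
stand (array([ 0.65761831, -0.06443656,  0.11623087]), np.float64(0.1330767422914505)) [(array([ 0.65599498, -0.06454861,  0.11731186]), np.float64(0.03577572852373123)), (array([ 0.65779885, -0.06472504,  0.11835271]), np.float64(0.09219004958868027))]
```

View pics/crop1.png

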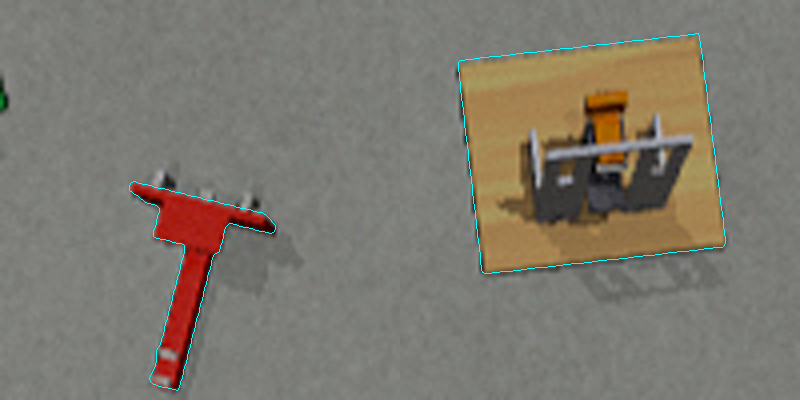

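The crop shows both outlines sitting tightly on the red arm and on the small white stand's wooden foot. The orange catch is on the far side of the uprights, so the choice is right. Now I work out the approach.

```bash
cat > go.py <<'E'
import sys,numpy as np
from workcell import bot
from scipy.spatial.transform import Rotation as R
def go(*targets):
    s=bot.observe(); M=R.from_euler('xyz',s['tool_rot']).as_matrix(); p=np.array(s['position'])
    print('at',p.round(4),'rot',np.round(s['tool_rot'],4),'F',np.round(s['force'],1),'grip',round(s['grip_width'],4),'t',s['clock'])
    for x,y,z,yaw in targets:
        tw=-np.degrees((yaw+np.pi-s['tool_rot'][2]+np.pi/2)%np.pi-np.pi/2)
        print(np.round(M.T@(np.array([x,y,z])-p),4),round(tw,2))
def fr(b,off): # point in frame (x,y,z,yaw)
    c,s=np.cos(b[3]),np.sin(b[3]); return (b[0]+c*off[0]-s*off[1],b[1]+s*off[0]+c*off[1],b[2]+off[2],b[3])
B=(.4815,.211,0,-.241); S=(.657,-.0645,0,.117)
E
python3 -c "
from go import *
go(fr(B,(-.078,0,.16)),fr(B,(-.078,0,.004)))"
```

```text
at [0.1606 0.604  0.2313] rot [ 3.1416 -0.      2.8817] F [-0.2  0.7  0.4] grip 0.0854 t 1.3
[-0.3332 -0.2989  0.0713] -1.08
[-0.3332 -0.2989  0.2273] -1.08
```

>>> carry_out(
  rows=[
    [[-0.028, -0.025, 0.0, 0], [-0.058, -0.052, 0.0, 0], [-0.088, -0.079, 0.0, 0], [-0.118, -0.106, 0.0, 0], [-0.148, -0.133, 0.01, 0], [-0.178, -0.16, 0.02, 0], [-0.208, -0.187, 0.03, -1], [-0.238, -0.214, 0.04, -1], [-0.268, -0.241, 0.05, -1.1], [-0.298, -0.268, 0.06, -1.1], [-0.32, -0.288, 0.071, -1.1], [-0.333, -0.299, 0.071, -1.1]],
  ],
  grip=0.06,
)

```text
clock: 2.3
position: [0.4066, 0.2257, 0.1589]
tool_rot: [-3.139, -0.001, 2.898]
force: [-0.1, 0.2, -1.1]
grip_width: 0.0603
finger_force: 0.0
```

```bash
python3 -c "
from go import *
go(fr(B,(-.078,0,.16)),fr(B,(-.078,0,.004)))
from h import *
f=bot.grab_frame('top'); cv2.imwrite('pics/top1.png',cv2.resize(f['pixels'][150:300,180:330],(600,600))[:,:,::-1])"
```

```text
at [0.4066 0.2257 0.1589] rot [-3.1395e+00 -6.0000e-04  2.8977e+00] F [-0.1  0.2 -1.1] grip 0.0603 t 2.3
[ 0.0017  0.0036 -0.0011] -0.17
[0.0016 0.0039 0.1549] -0.17
```

View pics/top1.png

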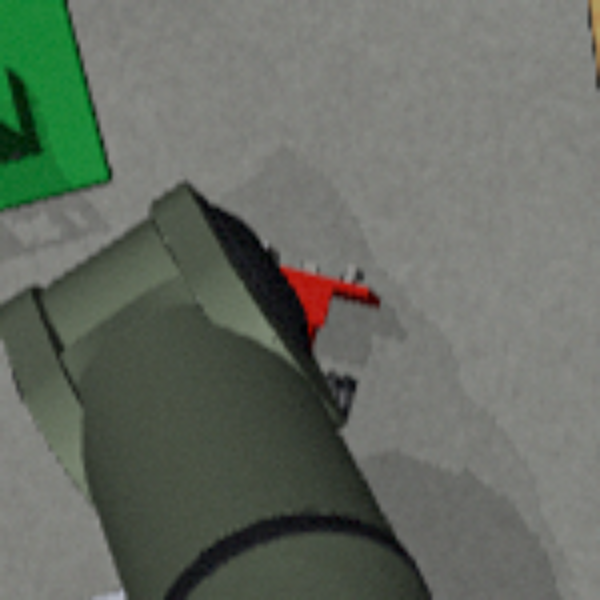

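The picture shows the wrist hiding most of the bar, with the arm still standing at (330,290) in the crop. I'll let the robot settle while descending partway, then read the pose.

>>> carry_out(
  rows=[
    [[0, 0, 0.015, 0], [0, 0, 0.035, 0], [0, 0, 0.05, 0], [0, 0, 0.06, 0], [0, 0, 0.06, 0], [0, 0, 0.06, 0], [0, 0, 0.06, 0]],
  ],
)

```text
clock: 2.93
position: [0.4059, 0.2298, 0.101]
tool_rot: [3.141, 0.001, 2.901]
force: [0.2, 0.6, 0.0]
grip_width: 0.06
finger_force: 0.0
```

```bash
python3 -c "
from go import *
go(fr(B,(-.078,0,.004)))
from h import *
f=bot.grab_frame('scene'); cv2.imwrite('pics/sc1.png',cv2.resize(f['pixels'][205:325,270:430],(800,600))[:,:,::-1])"
```

```text
at [0.4059 0.2298 0.101 ] rot [3.1410e+00 6.0000e-04 2.9011e+00] F [0.2 0.6 0. ] grip 0.06 t 2.9333
[ 0.0002 -0.0003  0.097 ] 0.03
```

View pics/sc1.png

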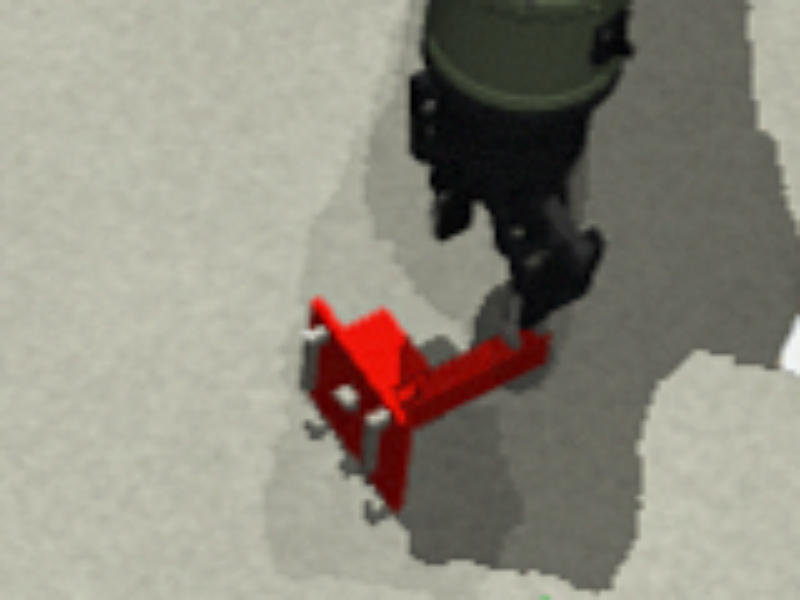

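The gripper is over the bar at about (500,300) in the crop, with the fingers on either side of it. Nothing is in the way, so I descend and grip.

>>> carry_out(
  rows=[
    [[0, 0, 0.02, 0], [0, 0, 0.045, 0], [0, 0, 0.065, 0], [0, 0, 0.08, 0], [0, 0, 0.088, 0], [0, 0, 0.093, 0], [0, 0, 0.096, 0], [0, 0, 0.096, 0], [0, 0, 0.096, 0]],
  ],
)

```text
clock: 3.73
position: [0.4059, 0.2297, 0.005]
tool_rot: [3.141, 0.001, 2.901]
force: [1.1, -0.2, 0.2]
grip_width: 0.0604
finger_force: 0.0
```

>>> carry_out(
  rows=[
    [[0, 0, 0, 0], [0, 0, 0, 0], [0, 0, 0, 0], [0, 0, 0, 0], [0, 0, 0, 0], [0, 0, 0, 0], [0, 0, 0, 0], [0, 0, 0, 0], [0, 0, 0, 0]],
  ],
  grip=0.0,
  grip_force=50,
)

```text
clock: 4.48
position: [0.4058, 0.2296, 0.0048]
tool_rot: [3.141, 0.0, 2.901]
force: [-0.8, -0.5, 9.9]
grip_width: 0.0148
finger_force: 49.5
```

>>> carry_out(
  rows=[
    [[0, 0, -0.005, 0], [0, 0, -0.015, 0], [0, 0, -0.03, 0], [0, 0, -0.055, 0], [0, 0, -0.08, 0], [0, 0, -0.105, 0], [0, 0, -0.12, 0], [0, 0, -0.125, 0], [0, 0, -0.125, 0], [0, 0, -0.125, 0]],
  ],
)

```text
clock: 5.32
position: [0.4053, 0.2294, 0.129]
tool_rot: [-3.141, -0.0, 2.901]
force: [-0.5, -0.4, -2.5]
grip_width: 0.0152
finger_force: 49.0
```

```bash
python3 -c "
from go import *
g=(-.078,0,.005)
go(fr((.657,-.0645,.13,.117),(-.17,0,0)) and fr(fr((.657,-.0645,.13,.117),(-.1,0,0)),g))
from h import *
f=bot.grab_frame('scene'); cv2.imwrite('pics/sc2.png',cv2.resize(f['pixels'][150:330,250:490],(800,600))[:,:,::-1])"
```

```text
at [0.4053 0.2294 0.129 ] rot [-3.1415e+00 -2.0000e-04  2.9010e+00] F [-0.5 -0.4 -2.5] grip 0.0152 t 5.3167
[-0.1477 -0.2877 -0.006 ] -20.49
```

View pics/sc2.png

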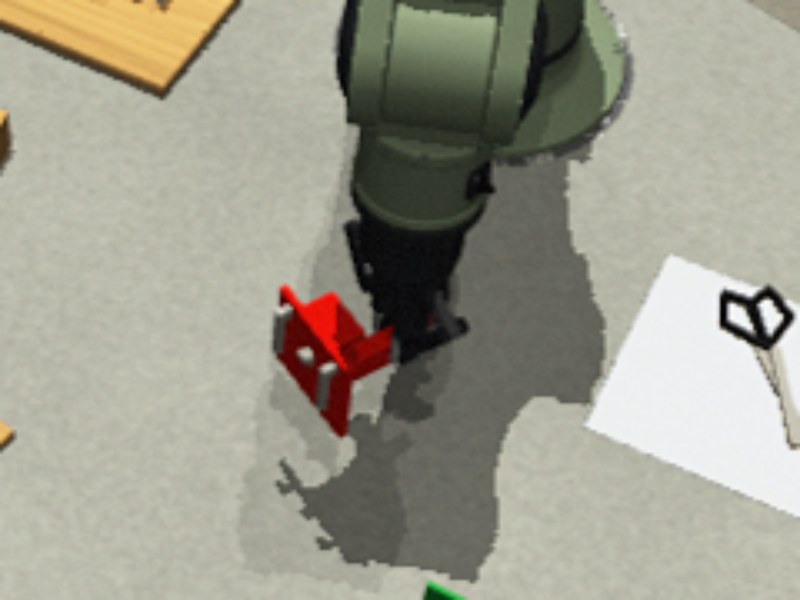

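The arm hangs level in the fingers, with the claws pointing at lower left at (325,380). Next I carry it to 100 mm in front of the stand and yaw it into line.

>>> carry_out(
  rows=[
    [[-0.005, -0.01, 0, -1], [-0.017, -0.033, 0, -3], [-0.031, -0.06, 0, -5], [-0.046, -0.09, 0, -7], [-0.062, -0.12, 0, -9], [-0.077, -0.15, 0, -11], [-0.092, -0.18, 0, -13], [-0.108, -0.21, 0, -15], [-0.123, -0.24, 0, -17], [-0.136, -0.265, -0.003, -19], [-0.145, -0.282, -0.006, -20], [-0.148, -0.288, -0.006, -20.5]],
  ],
)

```text
clock: 6.37
position: [0.4805, -0.0888, 0.1345]
tool_rot: [-3.141, -0.001, -3.027]
force: [-0.7, -0.1, -2.3]
grip_width: 0.0151
finger_force: 49.0
```

>>> carry_out(
  rows=[
    [[0, 0, 0, 0], [0, 0, 0, 0], [0, 0, 0, 0], [0, 0, 0, 0]],
  ],
)

```text
clock: 6.7
position: [0.4804, -0.0842, 0.135]
tool_rot: [3.141, -0.001, -3.023]
force: [-0.6, 0.3, -1.4]
grip_width: 0.0154
finger_force: 49.0
```

```bash
cat > m2.py <<'E'
from go import *
from h import *
g=(-.078,0,.005)
T=(.657,-.0645,.102,.117)
go(fr(fr(T,(-.1,0,.028)),g),fr(fr(T,(-.025,0,0)),g),fr(T,g))
s=bot.observe(); yaw=s['tool_rot'][2]-np.pi
P=fr((s['position'][0],s['position'][1],s['position'][2],yaw),(.078,0,-.005)); print('kin bracket',np.round(P,4))
F={n:bot.grab_frame(n) for n in('scene','top')}
V=[]
for n,f in F.items():
    m0=sil(f,BR,[P[0],P[1],P[3]],z=P[2]); k=cv2.dilate(m0,np.ones((15,15)))
    m=red(f['pixels'])*(k>0); V.append((f,m,cv2.dilate(m,np.ones((5,5)))))  # only near visible red
    cs=proj(f,[place(np.array([[.009,y,.03]]),P[0],P[1],P[2],P[3])[0] for y in(-.03,.03)])
    print(n,m.sum(),m0.sum())
plate=[BR[0],BR[2]]
for n,(f,m,w) in zip(F,V):
    for l in('bracket','pad','slots','claws','stand'):
        print(n,l,[(np.round(d['position'],1).tolist(),round(d['conf'],2)) for d in bot.spot_point(f,l)][:3])
    q=lambda o,b:proj(f,[fr(b,o)[:3]])[0].round(1)
    print('exp bracket',q((0,0,0),P),'pad',q((-.018,0,.086),P),'claws',q((.009,0,.03),P),'slots',q((0,0,.157),S),'stand',q((0,0,0),S))
c=[]
for n,f in F.items():
    im=f['pixels'].copy(); u=proj(f,[[.6,-.06,.1]])[0].astype(int)
    im=cv2.resize(im[u[1]-60:u[1]+60,u[0]-60:u[0]+60],(400,400),interpolation=cv2.INTER_CUBIC)
    def line(b,pts,col):
        z=((proj(f,[fr(b,p)[:3] for p in pts])-(u-60)+.5)*400/120).round().astype(int); cv2.polylines(im,[z.reshape(-1,1,2)],True,col,1)
    line(P,[(0,-.045,0),(0,.045,0),(0,.045,.086),(0,-.045,.086)],(0,255,255))
    for y in(-.03,.03):
        line(S,[(0,y-.005,.128),(0,y+.005,.128),(0,y+.005,.186),(0,y-.005,.186)],(255,0,255))
        line(P,[(.012,y-.003,.03),(.012,y+.003,.03),(.012,y+.003,.08),(.012,y-.003,.08)],(0,0,255))
    line(S,[(0,-.045,0.012),(0,.045,.012),(0,.045,.2),(0,-.045,.2)],(0,255,0))
    c.append(im)
cv2.imwrite('pics/%s.png'%sys.argv[1],np.hstack(c)[:,:,::-1])
E
python3 m2.py a1
```

```text
at [ 0.4804 -0.0842  0.135 ] rot [ 3.1412e+00 -6.0000e-04 -3.0229e+00] F [-0.6  0.3 -1.4] grip 0.0154 t 6.7
[ 0.0003 -0.0011 -0.    ] 0.1
[-0.0747 -0.0012  0.0279] 0.1
[-0.0997 -0.0013  0.0279] 0.1
kin bracket [ 0.5579 -0.0749  0.13   -6.1645]
scene 887.0 1035.1875
top 13.0 736.1875
scene bracket [([246.5, 221.8], 0.86)]
scene pad [([248.4, 195.3], 0.79)]
scene slots [([294.1, 80.5], 0.96), ([216.9, 236.5], 0.88), ([393.1, 340.1], 0.77)]
scene claws [([244.0, 214.1], 0.95), ([215.9, 236.9], 0.29)]
scene stand [([290.4, 134.5], 0.94), ([387.9, 375.8], 0.66), ([226.0, 269.6], 0.59)]
exp bracket [245.4 220.4] pad [247.5 195.3] claws [242.2 215.3] slots [217.9 236.9] stand [224.6 271. ]
top bracket []
top pad []
top slots [([363.2, 146.0], 0.97), ([483.9, 358.5], 0.91), ([158.1, 181.5], 0.56)]
top claws []
top stand [([457.3, 351.4], 0.9), ([174.7, 193.5], 0.75), ([359.9, 159.4], 0.57)]
exp bracket [365.6 185.8] pad [369.4 187.3] claws [366.1 180.3] slots [362.1 145. ] stand [358.  158.4]
```

View pics/a1.png

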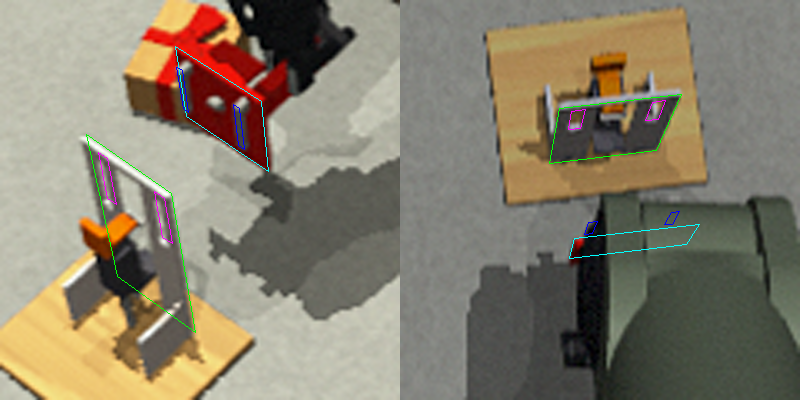

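The overlays for plate, claws, slots and uprights all fall on their counterparts within about a pixel (slots at (105,180) and (163,218) in the left half). I move to 25 mm in front of the uprights and check again.

>>> carry_out(
  rows=[
    [[-0.006, -0.001, 0.004, 0], [-0.02, -0.001, 0.01, 0], [-0.036, -0.001, 0.016, 0], [-0.052, -0.001, 0.022, 0], [-0.065, -0.001, 0.026, 0], [-0.072, -0.001, 0.028, 0], [-0.075, -0.001, 0.028, 0], [-0.075, -0.001, 0.028, 0], [-0.075, -0.001, 0.028, 0], [-0.075, -0.001, 0.028, 0]],
  ],
)

```text
clock: 8.13
position: [0.5548, -0.0779, 0.1076]
tool_rot: [-3.141, -0.0, -3.025]
force: [0.2, -0.1, -1.7]
grip_width: 0.0152
finger_force: 49.0
```

```bash
sed -i 's/\[\.6,-\.06,\.1\]/[.64,-.065,.14]/; s/-60/-45/g; s/+60/+45/g; s/\*400\/120/*400\/90/' m2.py; python3 m2.py a2
```

```text
at [ 0.5548 -0.0779  0.1076] rot [-3.1415e+00 -1.0000e-04 -3.0248e+00] F [ 0.2 -0.1 -1.7] grip 0.0152 t 8.1333
[ 0.0749  0.0014 -0.0274] -0.01
[-0.0001  0.0014  0.0006] -0.01
[-0.0251  0.0014  0.0006] -0.01
kin bracket [ 0.6323 -0.0688  0.1026 -6.1663]
scene 608.0 1031.625
top 3.0 744.375
scene bracket [([230.4, 241.5], 0.71)]
scene pad [([227.3, 221.6], 0.89), ([229.1, 242.2], 0.73)]
scene slots [([217.4, 240.0], 0.8), ([293.3, 79.0], 0.7)]
scene claws [([222.5, 237.0], 0.9)]
scene stand [([224.6, 272.6], 0.68), ([384.0, 375.5], 0.68), ([290.1, 132.6], 0.56)]
exp bracket [226.6 243.2] pad [227.9 218.8] claws [223.  238.5] slots [217.9 236.9] stand [224.6 271. ]
top bracket []
top pad []
top slots [([157.9, 180.0], 0.92), ([365.5, 146.6], 0.59)]
top claws [([358.9, 157.7], 0.18)]
top stand [([361.3, 155.9], 0.76), ([456.2, 350.0], 0.73), ([175.4, 190.3], 0.64)]
exp bracket [362.3 159.3] pad [365.8 159. ] claws [362.8 153.3] slots [362.1 145. ] stand [358.  158.4]
```

View pics/a2.png

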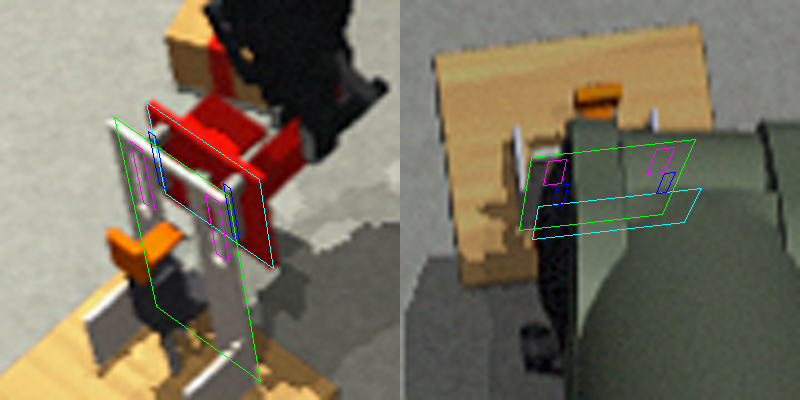

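In this view the plate and claw overlays agree again (claws at (157,165) and (230,213)). The slot bottoms match at (150,208) and (222,258). A 1.4 mm sideways correction remains, and then I insert gently while reading the force.

>>> carry_out(
  rows=[
    [[0, 0.0014, 0, 0], [-0.003, 0.0014, 0, 0], [-0.006, 0.0014, 0, 0], [-0.009, 0.0014, 0, 0], [-0.012, 0.0014, 0, 0], [-0.015, 0.0014, 0, 0], [-0.017, 0.0014, 0, 0], [-0.017, 0.0014, 0, 0], [-0.017, 0.0014, 0, 0]],
  ],
)

```text
clock: 9.48
position: [0.572, -0.0743, 0.1072]
tool_rot: [3.142, -0.0, -3.024]
force: [0.4, -0.4, -1.6]
grip_width: 0.015
finger_force: 49.0
```

```bash
python3 -c "
from go import *
go(fr((.657,-.0645,.102,.117),(-.078,0,.005)))"
```

```text
at [ 0.572  -0.0743  0.1072] rot [ 3.1416e+00 -2.0000e-04 -3.0244e+00] F [ 0.4 -0.4 -1.6] grip 0.015 t 9.4833
[-0.0076 -0.0002  0.0002] 0.01
```

>>> carry_out(
  rows=[
    [[-0.002, 0, 0, 0], [-0.004, 0, 0, 0], [-0.0055, 0, 0, 0], [-0.0065, 0, 0, 0], [-0.0065, 0, 0, 0], [-0.0065, 0, 0, 0]],
  ],
)

```text
clock: 9.98
position: [0.5785, -0.0735, 0.1073]
tool_rot: [-3.142, -0.0, -3.024]
force: [-0.6, -0.1, -1.6]
grip_width: 0.0151
finger_force: 49.0
```

>>> carry_out(
  rows=[
    [[-0.0005, 0, 0, 0], [-0.001, 0, 0, 0], [-0.0015, 0, 0, 0], [-0.0015, 0, 0, 0]],
  ],
)

```text
clock: 10.32
position: [0.5793, -0.0735, 0.1071]
tool_rot: [3.142, -0.002, -3.025]
force: [-5.3, -0.1, -0.2]
grip_width: 0.0146
finger_force: 49.3
```

```bash
python3 m2.py a3
```

```text
at [ 0.5793 -0.0735  0.1071] rot [ 3.1415e+00 -1.5000e-03 -3.0245e+00] F [-5.3 -0.1 -0.2] grip 0.0146 t 10.3167
[ 0.0998 -0.0001 -0.0277] 0.0
[ 0.0247 -0.0001  0.0001] 0.0
[-0.0003 -0.0001  0.0001] 0.0
kin bracket [ 0.6567 -0.0644  0.1021 -6.1661]
scene 353.0 1044.3125
top 0.0 753.125
scene bracket [([220.6, 249.7], 0.62), ([223.2, 269.3], 0.55)]
scene pad [([222.3, 228.6], 0.9)]
scene slots [([291.7, 81.9], 0.95), ([396.1, 341.0], 0.81), ([217.8, 236.4], 0.59)]
scene claws [([217.9, 244.8], 0.61), ([240.1, 232.4], 0.44)]
scene stand [([226.9, 269.9], 0.85), ([289.7, 135.0], 0.78), ([387.2, 376.7], 0.62)]
exp bracket [220.5 249.4] pad [221.6 225. ] claws [216.7 244.8] slots [217.9 236.9] stand [224.6 271. ]
top bracket []
top pad [([357.3, 159.8], 0.54)]
top slots [([485.9, 361.9], 0.8), ([159.9, 183.1], 0.57)]
top claws []
top stand [([460.8, 349.4], 0.74), ([359.3, 157.0], 0.72), ([175.4, 192.1], 0.67)]
exp bracket [360.6 150.1] pad [363.9 149.2] claws [361. 144.] slots [362.1 145. ] stand [358.  158.4]
```

View pics/a3.png

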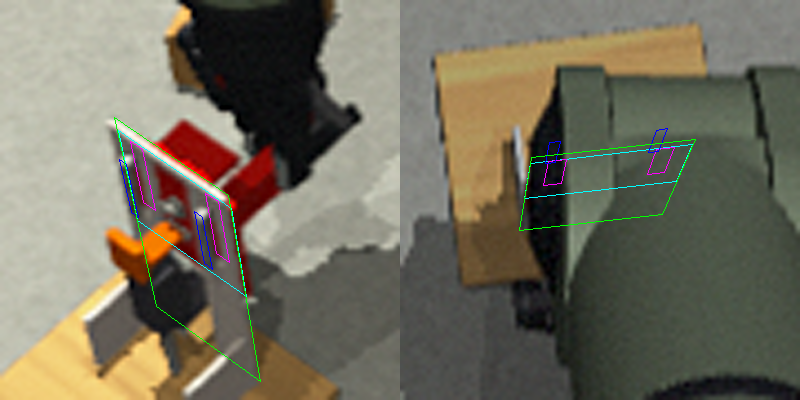

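The claws now show on the far side of the uprights at (127,185) and (203,240), and the plate touches with about 5 N. I ease back slightly and lower until the tooth meets the catch.

>>> carry_out(
  rows=[
    [[0.0008, 0, 0.001, 0], [0.001, 0, 0.002, 0], [0.001, 0, 0.004, 0], [0.001, 0, 0.006, 0], [0.001, 0, 0.007, 0], [0.001, 0, 0.008, 0], [0.001, 0, 0.008, 0]],
  ],
)

```text
clock: 11.5
position: [0.5789, -0.0735, 0.099]
tool_rot: [3.142, -0.0, -3.024]
force: [-0.6, 0.0, -1.2]
grip_width: 0.0151
finger_force: 49.0
```

>>> carry_out(
  rows=[
    [[0, 0, 0.0015, 0], [0, 0, 0.003, 0], [0, 0, 0.003, 0]],
  ],
)

```text
clock: 11.75
position: [0.5788, -0.0735, 0.096]
tool_rot: [3.142, -0.0, -3.024]
force: [-0.4, 0.2, -1.8]
grip_width: 0.0152
finger_force: 49.0
```

Bracket height is now about 91 mm with no contact yet.

>>> carry_out(
  rows=[
    [[0, 0, 0.001, 0], [0, 0, 0.002, 0], [0, 0, 0.002, 0]],
  ],
)

```text
clock: 12.0
position: [0.5789, -0.0736, 0.0943]
tool_rot: [-3.142, -0.0, -3.024]
force: [-2.9, 0.2, 2.6]
grip_width: 0.0147
finger_force: 49.6
```

>>> carry_out(
  rows=[
    [[0, 0, 0.001, 0], [0, 0, 0.002, 0], [0, 0, 0.002, 0]],
  ],
)

```text
clock: 12.25
position: [0.5787, -0.0736, 0.0922]
tool_rot: [-3.142, -0.0, -3.025]
force: [-4.0, 0.1, 4.4]
grip_width: 0.0151
finger_force: 49.9
```

Tooth contact at about 90 mm, 4 N. Now I let go, rise clear and close the fingers.

>>> carry_out(
  rows=[
    [[0, 0, 0, 0], [0, 0, 0, 0], [0, 0, 0, 0], [0, 0, 0, 0], [0, 0, 0, 0]],
  ],
  grip=0.04,
)

```text
clock: 12.67
position: [0.579, -0.0735, 0.0923]
tool_rot: [-3.142, 0.0, -3.024]
force: [-0.2, -0.5, 0.6]
grip_width: 0.0404
finger_force: 0.0
```

>>> carry_out(
  rows=[
    [[0, 0, -0.005, 0], [0, 0, -0.02, 0], [0, 0, -0.04, 0], [0, 0, -0.065, 0], [0, 0, -0.09, 0], [0, 0, -0.11, 0], [0, 0, -0.12, 0], [0, 0, -0.12, 0], [0, 0, -0.12, 0]],
  ],
)

```text
clock: 13.42
position: [0.5789, -0.0735, 0.2122]
tool_rot: [-3.142, 0.0, -3.024]
force: [0.4, 0.5, -0.3]
grip_width: 0.0402
finger_force: 0.0
```

>>> carry_out(
  rows=[
    [[-0.005, 0, 0, 0], [-0.02, 0, 0, 0], [-0.037, 0, 0, 0], [-0.05, 0, 0, 0], [-0.057, 0, 0, 0], [-0.057, 0, 0, 0], [-0.057, 0, 0, 0], [-0.057, 0, 0, 0]],
  ],
  grip=0.0,
)

```text
clock: 14.08
position: [0.6348, -0.0671, 0.2119]
tool_rot: [-3.142, -0.001, -3.025]
force: [-0.3, -0.5, 0.5]
grip_width: 0.0001
finger_force: 0.0
```

```bash
python3 -c "
from go import *
go(fr((.657,-.0645,.09,.117),(-.019,0,.086)))
from h import *
f=bot.grab_frame('scene'); cv2.imwrite('pics/sc4.png',cv2.resize(f['pixels'][180:300,150:310],(800,600),interpolation=cv2.INTER_CUBIC)[:,:,::-1])"
```

```text
at [ 0.6348 -0.0671  0.2119] rot [-3.1416e+00 -1.1000e-03 -3.0247e+00] F [-0.3 -0.5  0.5] grip 0.0001 t 14.0833
[-0.0034 -0.      0.0359] -0.01
```

View pics/sc4.png

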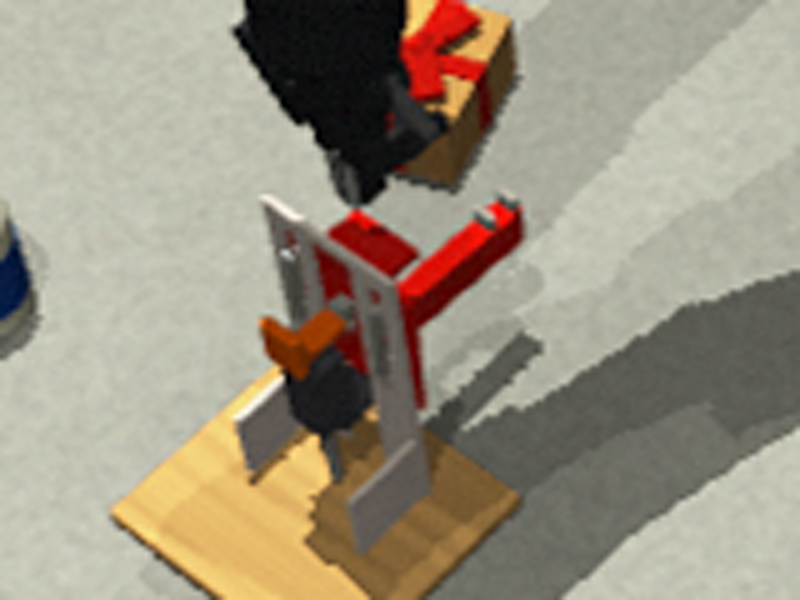

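The arm hangs hooked on the catch at (330,330), and the closed fingers sit above its pad at (360,200). I lower to the pad.

>>> carry_out(
  rows=[
    [[-0.002, 0, 0.005, 0], [-0.002, 0, 0.013, 0], [-0.002, 0, 0.021, 0], [-0.002, 0, 0.028, 0], [-0.002, 0, 0.032, 0], [-0.002, 0, 0.033, 0], [-0.002, 0, 0.033, 0]],
  ],
)

```text
clock: 14.72
position: [0.6374, -0.0666, 0.1789]
tool_rot: [3.141, -0.001, -3.024]
force: [0.1, -0.1, -0.2]
grip_width: -0.0001
finger_force: 0.0
```

>>> carry_out(
  rows=[
    [[0, 0, 0.001, 0], [0, 0, 0.002, 0], [0, 0, 0.003, 0], [0, 0, 0.004, 0], [0, 0, 0.004, 0]],
  ],
)

```text
clock: 15.13
position: [0.6375, -0.0666, 0.1752]
tool_rot: [3.142, -0.0, -3.024]
force: [-0.3, -1.0, -0.1]
grip_width: 0.0001
finger_force: 0.0
```

>>> carry_out(
  rows=[
    [[0, 0, 0.001, 0], [0, 0, 0.002, 0], [0, 0, 0.002, 0]],
  ],
)

```text
clock: 15.38
position: [0.6376, -0.0666, 0.1732]
tool_rot: [-3.142, 0.0, -3.024]
force: [1.3, 0.4, 0.8]
grip_width: 0.0005
finger_force: 0.2
```

>>> carry_out(
  rows=[
    [[0, 0, 0.001, 0], [0, 0, 0.002, 0], [0, 0, 0.002, 0]],
  ],
)

```text
clock: 15.63
position: [0.6377, -0.0667, 0.1717]
tool_rot: [-3.141, 0.001, -3.025]
force: [-1.6, -1.0, 6.3]
grip_width: -0.0004
finger_force: 3.1
```

>>> carry_out(
  rows=[
    [[0, 0, 0.001, 0], [0, 0, 0.002, 0], [0, 0, 0.002, 0]],
  ],
)

```text
clock: 15.88
position: [0.6379, -0.0668, 0.1699]
tool_rot: [-3.141, 0.001, -3.025]
force: [-1.0, 0.4, 8.9]
grip_width: 0.0001
finger_force: 4.1
```

>>> carry_out(
  rows=[
    [[0, 0, 0.001, 0], [0, 0, 0.002, 0], [0, 0, 0.002, 0]],
  ],
)

```text
clock: 16.13
position: [0.6379, -0.0667, 0.1679]
tool_rot: [-3.141, 0.001, -3.025]
force: [0.6, 0.2, 3.0]
grip_width: -0.0001
finger_force: 1.8
```

>>> carry_out(
  rows=[
    [[0, 0, 0.001, 0], [0, 0, 0.0015, 0], [0, 0, 0.0015, 0]],
  ],
)

```text
clock: 16.38
position: [0.638, -0.0666, 0.1662]
tool_rot: [-3.141, 0.001, -3.024]
force: [0.9, -0.1, 5.0]
grip_width: -0.0002
finger_force: 2.5
```

>>> carry_out(
  rows=[
    [[0, 0, 0.0005, 0], [0, 0, 0.001, 0], [0, 0, 0.001, 0]],
  ],
)

```text
clock: 16.63
position: [0.638, -0.0666, 0.1652]
tool_rot: [-3.141, 0.001, -3.025]
force: [0.5, 0.6, 5.7]
grip_width: -0.0005
finger_force: 2.7
```

>>> carry_out(
  rows=[
    [[0, 0, 0.0005, 0], [0, 0, 0.001, 0], [0, 0, 0.001, 0]],
  ],
)

```text
clock: 16.88
position: [0.6381, -0.0666, 0.1642]
tool_rot: [-3.141, 0.001, -3.024]
force: [0.4, 0.3, 6.5]
grip_width: 0.0
finger_force: 2.6
```

>>> carry_out(
  rows=[
    [[0, 0, 0.0005, 0], [0, 0, 0.001, 0], [0, 0, 0.001, 0]],
  ],
)

```text
clock: 17.13
position: [0.6382, -0.0666, 0.1633]
tool_rot: [-3.141, 0.002, -3.024]
force: [1.7, 0.3, 5.3]
grip_width: 0.0
finger_force: 2.7
```

>>> carry_out(
  rows=[
    [[0, 0, 0.0005, 0], [0, 0, 0.001, 0], [0, 0, 0.001, 0]],
  ],
)

```text
clock: 17.38
position: [0.6383, -0.0666, 0.1623]
tool_rot: [-3.141, 0.002, -3.024]
force: [2.0, 0.4, 5.3]
grip_width: 0.0001
finger_force: 2.6
```

>>> carry_out(
  rows=[
    [[0, 0, 0.0005, 0], [0, 0, 0.001, 0], [0, 0, 0.001, 0]],
  ],
)

```text
clock: 17.63
position: [0.6376, -0.0666, 0.1607]
tool_rot: [-3.142, 0.0, -3.024]
force: [-0.4, 0.8, 1.5]
grip_width: -0.0001
finger_force: 1.2
```

The force dropped from 5 N to 1.5 N, so it has probably snapped. I check the catch numerically against the first picture, and the arm's height.

```bash
cat > chk.py <<'E'
from h import *; import pickle
from workcell import bot
f0=pickle.load(open('f0.pkl','rb'))['scene']; f=bot.grab_frame('scene')
def org(f):
    h=cv2.cvtColor(f['pixels'],cv2.COLOR_RGB2HSV); m=((h[...,0]>6)&(h[...,0]<16)&(h[...,1]>200)).astype(float); m*=near(m,(213,248),16); y,x=np.nonzero(m); return len(x),x.mean().round(2),y.mean().round(2),x.min(),x.max(),y.min(),y.max()
print('orange',org(f0),org(f))
S=(.657,-.0645,.117)
for d in(0,.003,.006):print(d,proj(f,place(np.array([[d+.02,0,.13]]),S[0],S[1],0,S[2])).round(1))
m=red(f['pixels'])*near(red(f['pixels']),(235,235),40)
w=near(m,(246,236),22)  # bar region, right of the uprights
for z in(.068,.070,.072,.074,.076,.078,.08,.084,.088):
    print(z,(w*np.abs(sil(f,BR,S,z=z)-m)).sum().round(1),end='; ')
E
python3 chk.py
```

```text
orange (89, np.float64(209.48), np.float64(248.51), np.int64(202), np.int64(218), np.int64(242), np.int64(255)) (119, np.float64(209.95), np.float64(247.96), np.int64(203), np.int64(218), np.int64(242), np.int64(255))
0 [[213.8 247.9]]
0.003 [[212.9 248.7]]
0.006 [[212.1 249.4]]
0.068 173.9; 0.07 164.8; 0.072 166.0; 0.074 168.8; 0.076 185.2; 0.078 207.3; 0.08 230.8; 0.084 279.7; 0.088 326.2;
```

The catch is back at its rest image position. One small extra press confirms that the plate is at the ledge.

>>> carry_out(
  rows=[
    [[0, 0, 0.0005, 0], [0, 0, 0.001, 0], [0, 0, 0.001, 0]],
  ],
)

```text
clock: 17.93
position: [0.6379, -0.0667, 0.1605]
tool_rot: [-3.141, 0.001, -3.025]
force: [-0.9, 0.5, 11.9]
grip_width: -0.0003
finger_force: 5.5
```

Rigid stop: 0.2 mm of travel brought 12 N, so the plate is on the ledge. I retract and check once more.

>>> carry_out(
  rows=[
    [[0, 0, -0.002, 0], [0, 0, -0.01, 0], [0, 0, -0.03, 0], [0, 0, -0.06, 0], [0.02, 0, -0.085, 0], [0.05, 0, -0.1, 0], [0.075, 0, -0.1, 0], [0.09, 0, -0.1, 0], [0.09, 0, -0.1, 0], [0.09, 0, -0.1, 0], [0.09, 0, -0.1, 0]],
  ],
)

```text
clock: 18.85
position: [0.5487, -0.077, 0.26]
tool_rot: [3.142, 0.0, -3.024]
force: [0.0, 0.2, 0.5]
grip_width: 0.0001
finger_force: 0.0
```

```bash
python3 chk.py
```

```text
orange (89, np.float64(209.48), np.float64(248.51), np.int64(202), np.int64(218), np.int64(242), np.int64(255)) (109, np.float64(210.36), np.float64(248.13), np.int64(203), np.int64(218), np.int64(242), np.int64(255))
0 [[213.8 247.9]]
0.003 [[212.9 248.7]]
0.006 [[212.1 249.4]]
0.068 169.4; 0.07 160.9; 0.072 160.8; 0.074 161.5; 0.076 177.2; 0.078 199.3; 0.08 222.5; 0.084 269.4; 0.088 314.5;
```

The arm stays down at about 73 mm and the catch is out, so I hand in.

```bash
python3 -c "
from workcell import bot
print(bot.job_done())"
```

```text
the job is handed in; nothing more can be done
None
```

The red display arm hangs on the small white stand with both claws through the slots; a force drop on pressing and a final camera check indicate the catch snapped out over the tooth (arm about 73 mm up), and I let go and handed the job in at about 19 s, with no verdict returned.

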